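Shut and latch the gate of the bottle pen

ROBOT

A 6-joint arm with a two-finger parallel gripper is mounted at the origin on a cart in front of the work surface, level with it; the furniture and walls round the work are solid. World frame = base frame: x ahead of the robot, y to its left, z up, the work surface at z = 0. Lengths are in m, angles in rad, forces in N, time in s.
With the tool pointing down it reaches from about 0.35 to 0.775 m from the base axis. Payload 7.3 kg.
Tool frame: the origin (TCP) lies at the very end of the fingers, on their centre line; the grasp point (between the pads) lies 19 mm behind it (robot.hold_point_z is the distance from the TCP to the grasp point, in m); z points along the fingers, y is the direction in which the jaws open and shut (so a half turn about z gives the same grasp; the last joint's range is limited). The gripper opens to 92 mm and grips with 3 to 60 N. Pads are 19 mm wide; open, the fingers measure 130 mm over their backs; the gripper's body (75 mm by 190 mm) begins 47 mm behind the grasp point.
Start: joints at [-1.312, 0.342, 1.524, -0, 1.275, -0.146], TCP at [0.207, -0.483, 0.227] pointing down, gripper open.
Joint ranges: [-2.53, 2.53], [-0.77, 2.02], [0.04, 2.7], [-1, 4.14], [0.28, 2.66], [-3.11, 3.11]. Speed limits (rad/s): [2.57, 2.57, 3.14, 3.14, 3.14, 3.14].

INTERFACE

Orientations are given as [roll, pitch, yaw] about the fixed x, y, z axes, in that order (R = Rz(yaw) Ry(pitch) Rx(roll)).
In Python, from cell import monitor, viewer, robot gives the robot as it stands.
- The arm moves only by the tool move_arm, never from a script. Its argument "deltas" is a list of rows, each an object of numbers: "x", "y", "z": the shift along the tool's x, y, z in m; "wx", "wy", "wz": the turn, a rotation vector about the tool's x, y, z in degrees; "hand": the opening, from 0 (shut) to 1 (fully open). In form: [{"x": .., "y": .., "z": .., "wx": .., "wy": .., "wz": .., "hand": ..}, ...]. A call has 1 to 8 rows; each row is the pose to reach, as a shift and turn from the pose commanded when the call began, along the tool's axes at that moment; what a row does not reach only later rows make up. A row lasts 1/8 s, in which the tool goes at most 62.5 mm and 10.7 degrees, less where a joint would pass 70% of its speed; a pose out of reach is approached as far as the arm can. A call with a gripper value outside its range is refused whole. The fingers move at their own pace and stop on an object; "grip_force" is the grip in N (left out, the last holds). Time passes only in rows, so rows that repeat a pose let the fingers close. It gives the time, the measured TCP pose, the force and the opening at its end, in the units of the state.
- monitor.observe(): the state, without advancing time (a new reading comes with each control period).
- viewer.read_camera(name): name is "scene" or "top" or "wrist"; returns the picture (384x512x3 uint8, red, green, blue); there is no depth.
- viewer.camera_params(name): a dict with "camera_matrix" (3x3 intrinsics, pixels), "R" (3x3) and "t" (3): a world point X has camera coordinates R X + t. Camera axes: x right, y down, z forward; pixel columns grow to the right and rows downward; lengths in m; the calibration is good to about 2 mm. A picture is of the moment at which its call begins: read the wrist's pose just before it. camera_params takes no time and is no camera call; for the wrist camera it gives the pose at the moment of the call.
- robot.hand_in(): hands the job in, once; it reports no verdict.
The state is a dict: "time": time; "qpos": joint angles; "qvel": joint speeds; "joint_efforts": joint torques, N m; "tool_pos": TCP position; "tool_rot": TCP orientation; "contact_force": force on the tool from outside, world axes, zero at the start; "torque": the same for the moment, N m; "opening": finger opening in m.
Only numpy, scipy, OpenCV 4.12 (cv2) and the standard library are available. Lean on these libraries where they do the work, as an engineer would, in place of code of your own. Each camera call takes 0.05 s, during which the arm holds its last target. There are 200 camera calls.

TASK

The gate of the bottle pen stands ajar. Lift its yellow latch bar by the red grip so that it passes over the keeper's lip, swing the gate shut and press it gently into the soft pad, never hard, and let the bar drop right down behind the lip so that the gate stays latched. Leave the bottle and the vial inside standing where they are.

Things in the scene. Friction and masses are not known exactly. Their poses are not given: they have to be found in the camera images.
- pen: The bottle pen, fixed: grey tray 130 x 272 x 10 mm with clear walls to 80 mm height at the back and both sides; the gate closes its front (-x). Origin: centre of the tray's underside on the worktop; z up, y along the front. The gate's hinge axis is vertical at x -55, y +115 mm; the latch post (top 95 mm high) with the keeper is at the other end, y -115 mm.
- leaf: The gate: clear panel in an aluminium frame, 200 mm long, 12 mm thick, 14 to 100 mm above the worktop, carrying the latch bar. Origin on the hinge axis at worktop height; it extends along its own -y; its -x face looks out of the pen, to the robot.
- gate (a joint): Angle of the gate, rad: 0 = parallel to the pen's front (latched, with the keeper in its middle setting), grows as it opens towards the robot (clockwise from above). Light friction keeps it where it is left, but let go before the bar is down, the pad pushes it out again; with the bar down it bears on the lip. Latched it reads -0.06 to 0.055 according to the keeper's setting.
- bar (a joint): Angle of the latch bar on the gate, rad: 0 = level and right down on its rest peg, grows as the free end is lifted, up to 0.7. It falls by its own weight (about 0.14 kg). Over 0.075 the bar passes above the lip.
- hinge (a point): Point on the gate's vertical hinge axis, at the height of the bar, 95 mm.
- pivot (a point): Pivot of the latch bar, in the bar's middle plane, 95 mm above the worktop; 50 mm along the gate from the hinge axis and 14 mm in front of the gate's middle plane. The bar turns here about the gate's normal.
- grip (a point): Centre for grasping the red grip, an upright tab on the bar, 12 mm thick (across the gate), 26 mm wide, 105 to 145 mm up; the centre is 128 mm up with the bar down. It lies 115 mm from the pivot (165 mm from the hinge axis) along the gate, in the bar's plane 14 mm in front of the gate's middle plane. The yellow bar is 12 mm thick, 85 to 105 mm up, and reaches 193 mm from the pivot.
- bottle: Brown glass bottle with a blue cap standing loose in the pen, 46 mm across, 88 mm high; origin at the centre of its underside. Bystander.
- vial: Glass vial with a white cap standing loose in the pen, 25 mm across, 52 mm high; origin at the centre of its underside. Bystander.
- lip (a point): Middle setting of the keeper's lip: its rear face, at the round top, 96.5 mm up. The steel keeper on the latch post is a ledge with this upstanding lip in front (8 mm thick, 28 mm long). The point is marked on the pen; the true keeper has been clamped by hand up to 12 mm nearer or farther along the pen's x, which no reading tells. The shut bar lies down behind (+x of) the true lip.
- stile (a point): Rear face of the gate's free end, 192 mm from the hinge axis, 65 mm up: it meets the keeper's black sprung pad (moved with the keeper) 1.5 mm before the bar is far enough in to drop behind the lip. The pad pushes back 2 N at first, 4 N more per mm: at 8 N on it the bar just clears the lip, at 10 to 16 N well. Over 20 N before the bar is down (over 35 N on pad and lip together after) is too hard.

How it is judged:
By the outcome, as a careful person would: the job done as asked, in the order asked, and still so for the second after the job is handed in, with the robot touching nothing.
It also fails if it takes over 61 s, if anything falls off the work surface, if the arm or the gripper's body presses on something with over 40 N, if the wrist force passes 120 N, or if a joint passes its speed limit or range.

## Working session

There is one attempt and no reset: what is moved stays moved. The work goes in short steps, Python scripts to look and compute and a tool call to move; the robot and the scene stay as the last step left them, time stands still between calls to the robot, and variables do not carry over. Pictures are saved under pics/ and viewed, about 8 in all and at most 12, crops included, and the job is handed in when it is done.

Besides the shell and the picture viewer there is one more tool, called after "Call:" as name([rows], argument=value, ...), one row to a line, values as JSON. move_arm: Moves the arm, as the interface text tells. Its arguments: {"type":"object","properties":{"deltas":{"type":"array","items":{"type":"object","properties":{"x":{"type":"number"},"y":{"type":"number"},"z":{"type":"number"},"wx":{"type":"number"},"wy":{"type":"number"},"wz":{"type":"number"},"hand":{"type":"number"}}}},"grip_force":{"type":"number"}},"required":["deltas"]}

```bash
ls; mkdir -p pics; python3 - <<'E'
from cell import monitor, viewer, robot
import cv2, numpy as np
s=monitor.observe(); print({k:np.round(v,3) for k,v in s.items()}, robot.hold_point_z)
ims=[]
for n in ["scene","top"]:
    im=viewer.read_camera(n); cv2.imwrite(f"pics/{n}0.png",im[:,:,::-1]); ims.append(im)
    p=viewer.camera_params(n); print(n,np.round(p["camera_matrix"],1).tolist(),np.round(p["R"],3).tolist(),np.round(p["t"],3))
E
```

```text
pics
{'time': np.float64(0.0), 'qpos': array([-1.312,  0.343,  1.525, -0.   ,  1.275, -0.146]), 'qvel': array([-0.   , -0.001, -0.   , -0.001, -0.001, -0.002]), 'joint_efforts': array([ -0.   , -43.124, -24.422,   0.072,   0.056,  -0.   ]), 'tool_pos': array([ 0.207, -0.482,  0.226]), 'tool_rot': array([-3.14 , -0.   ,  0.405]), 'contact_force': array([ 0.069, -0.052, -0.838]), 'torque': array([ 0.039,  0.05 , -0.012]), 'opening': np.float64(0.092)} 0.0188
scene [[452.7, 0.0, 249.1], [0.0, 452.7, 189.5], [0.0, 0.0, 1.0]] [[-0.797, -0.604, -0.012], [-0.465, 0.625, -0.627], [0.386, -0.494, -0.779]] [0.44  0.354 0.695]
top [[356.4, 0.0, 253.0], [0.0, 356.4, 190.6], [0.0, 0.0, 1.0]] [[0.005, -1.0, 0.022], [-0.999, -0.006, -0.044], [0.045, -0.022, -0.999]] [-0.058  0.555  0.944]
```

View pics/scene0.png

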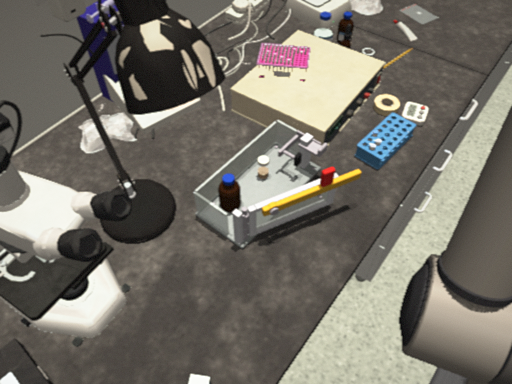

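View pics/top0.png

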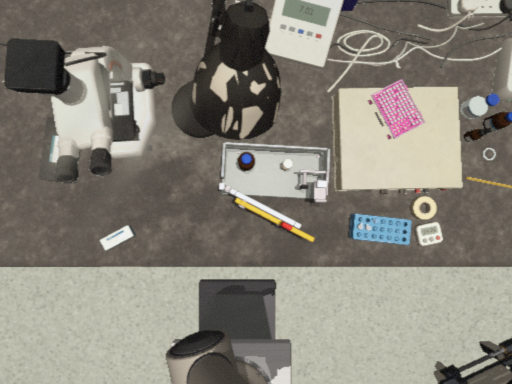

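Top view: pen around columns 220–330, rows 143–200. The yellow bar runs from about (236,202) to (313,240), with the red grip near (285,224). The hinge is at left-front (226,190) and the latch post at right-front (318,185).

```bash
cat > h.py <<'E'
from cell import monitor, viewer, robot
import cv2, numpy as np
def ray(n,uv,z,p=None):
    p=p or viewer.camera_params(n); K,R,t=(np.array(p[k]) for k in("camera_matrix","R","t"))
    d=R.T@np.linalg.inv(K)@[uv[0],uv[1],1]; c=-R.T@t
    return c+d*(z-c[2])/d[2]
def proj(n,X,p=None):
    p=p or viewer.camera_params(n); K,R,t=(np.array(p[k]) for k in("camera_matrix","R","t"))
    q=K@(R@np.asarray(X)+t); return q[:2]/q[2]
def masks(rgb):
    h=cv2.cvtColor(rgb,cv2.COLOR_RGB2HSV); H,S,V=cv2.split(h)
    return {"yellow":((H>18)&(H<32)&(S>150)&(V>110)).astype(np.uint8),"red":(((H<7)|(H>173))&(S>170)&(V>90)).astype(np.uint8),
            "blue":((H>108)&(H<128)&(S>150)).astype(np.uint8)}
def blobs(m,amin=8):
    n,l,s,c=cv2.connectedComponentsWithStats(m)
    return [(s[i],c[i],np.argwhere(l==i)[:,::-1]) for i in range(1,n) if s[i,4]>=amin]
E
python3 - <<'E'
from h import *
for n in ["top","scene"]:
    im=cv2.imread(f"pics/{n}0.png")[:,:,::-1].copy(); M=masks(im)
    for k,m in M.items():
        for s,c,pts in blobs(m):
            r=cv2.minAreaRect(pts.astype(np.float32)); print(n,k,s,np.round(c,1),np.round(r[0],1),np.round(r[1],1),round(r[2],1))
im=cv2.imread("pics/top0.png")[130:260,205:345]
cv2.imwrite("pics/topc.png",cv2.resize(im,None,fx=5.5,fy=4.6*5.5/4.6*0.8,interpolation=cv2.INTER_CUBIC))
E
```

```text
top yellow [471 178  41  10  66] [491.  182.5] [491.1 182.4] [40.8  1.6] 11.3
top yellow [235 198  47  27 248] [257.8 211.2] [257.4 211.1] [51.   5.2] 27.6
top yellow [291 227  23  15 128] [302.4 234.1] [302.4 234.2] [24.1  5.4] 26.6
top red [281 222  11   8  51] [285.8 225.8] [285.6 225.8] [10.7  4.5] 26.6
top blue [350   0   6   5  11] [352.2   1.5] [352.2   1.2] [3.3 5. ] 56.3
top blue [343   5   4   5  10] [344.6   7.1] [344.8   7.3] [4.2 2.1] 45.0
top blue [487  94  12  11 101] [492.2  99.3] [492.5  99. ] [10. 11.] 90.0
top blue [505 113   7   8  42] [508.7 116.7] [508.  116.5] [7. 6.] 90.0
top blue [241 154  10  10  77] [245.9 158.6] [245.5 158.5] [9. 9.] 90.0
scene yellow [383  49  28  19  56] [396.9  57.9] [396.3  58.1] [ 1.9 31.9] 56.9
scene yellow [332 169  30  16 183] [346.5 176.1] [345.7 176.1] [ 6.3 31.4] 68.2
scene yellow [262 185  61  27 341] [291.6 198.2] [291.8 197.9] [ 6.4 63.5] 68.7
scene red [321 167  14  19 180] [327.  175.6] [327.5 176. ] [12.  18.9] 5.2
scene blue [ 78   4  22  33 213] [87.6 19.6] [88.7 19.7] [18.1 30.5] 42.0
scene blue [321  12   9   8  54] [325.   15.6] [325.   15.5] [7. 8.] 90.0
scene blue [344  12   8   7  43] [347.2  14.8] [347.5  15. ] [6. 7.] 90.0
scene blue [110  26   6   4  11] [112.3  27.5] [112.5  28. ] [4.1 3.5] 18.4
scene blue [100  29   6   7  17] [102.5  32. ] [102.7  32.4] [6.7 3.6] 63.4
scene blue [89 38 14 12 56] [95.7 43.3] [95.6 43. ] [ 7. 14.] 36.9
scene blue [ 96  53  22  45 244] [104.2  73.4] [106.6  74.8] [43.  18.3] 71.6
scene blue [223 174  11  12 111] [228.1 179.2] [228.  179.5] [11. 10.] 90.0
```

View pics/topc.png

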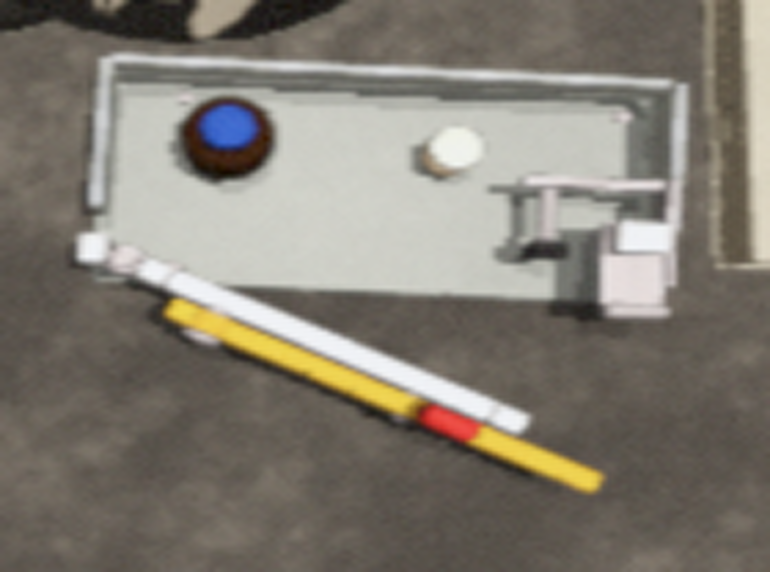

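```bash
python3 - <<'E'
from h import *
P=viewer.camera_params("top"); C=lambda a,b:(205+a/5.5-.4,130+b/4.4-.4)
bl=ray("top",C(103,57),.08);br=ray("top",C(687,83),.08)
e=(bl-br)[:2]; print("back wall",bl,br,np.linalg.norm(e)); yaw=np.arctan2(-e[0],e[1]); print("pen yaw",yaw)
R=lambda a:np.array([[np.cos(a),-np.sin(a)],[np.sin(a),np.cos(a)]])
O=(bl+br)[:2]/2-R(yaw)@[.065,0]; print("O",O)
H=O+R(yaw)@[-.055,.115]; print("hinge",H)
im=cv2.imread("pics/top0.png")[:,:,::-1].copy(); M=masks(im)
b=np.vstack([p for s,c,p in blobs(M["yellow"]) if s[0]<320])
W=np.array([ray("top",p,.105)[:2] for p in b])
v=cv2.fitLine(W.astype(np.float32),cv2.DIST_HUBER,0,.001,.001).ravel(); d=v[:2]*np.sign(-v[1]); c=v[2:]
print("bar dir angle", np.arctan2(d[0],-d[1]), "c",c); th=np.arctan2(d[0],-d[1]); # -y dir rotated
pr=(W-c)@d; print("ends",c+d*pr.min(),c+d*pr.max(),np.ptp(pr))
a=np.arctan2(-d[0],-d[1]); # gate: dir=R(yaw-g)@(0,-1)= (sin(yaw-g), -cos)
phi=np.arctan2(d[0],-d[1]); print("gate angle",yaw-phi)
n=R(phi)@[1,0]; print("offset of hinge in front->",(H-c)@n,"along from bar start",(c+d*pr.min()-H)@d)
r=[c for s,c,p in blobs(M["red"])][0]; X=ray("top",r,.14); print("red",X, "along",(X[:2]-H)@d,"off",(H-X[:2])@n)
# predicted grip
for z in(.105,.125,.145):
  G=np.r_[H+d*.165-n*.014,z]; print("grip pred",G,proj("top",G),proj("scene",G))
print("lip", O)
E
```

```text
back wall [0.67210373 0.02177095 0.08      ] [ 0.65944351 -0.24567513  0.08      ] 0.26774555667629074
pen yaw -0.04730217249440883
O [ 0.60084633 -0.1088786 ]
hinge [0.55134557 0.00859342]
bar dir angle -0.4720795 c [ 0.482356  -0.1012708]
ends [ 0.52956738 -0.0088055 ] [ 0.43258176 -0.19875561] 0.21327741871815814
gate angle 0.4247773131604221
offset of hinge in front-> 0.011484214030423802 along from bar start 0.02539930356883741
red [ 0.46785831 -0.12855392  0.14      ] along 0.1601117352891905 off 0.011989520277258782
grip pred [ 0.46384484 -0.13199329  0.105     ] [285.60689975 226.70708709] [327.78192815 184.33575725]
grip pred [ 0.46384484 -0.13199329  0.125     ] [286.56829655 227.18750807] [329.10653901 177.49896428]
grip pred [ 0.46384484 -0.13199329  0.145     ] [287.57638752 227.69126266] [330.48111145 170.40430163]
lip [ 0.60084633 -0.1088786 ]
```

Hinge near (0.551, 0.009), pen yaw about −0.047 and gate angle about 0.42. The predicted grip agrees with the red blob to within about 5 mm. Next I hover over the grip with the jaws aligned to the gate's normal.

Call:
move_arm([
  {"x": 0.05, "y": -0.03, "wz": -6},
  {"x": 0.1, "y": -0.06, "wz": -12},
  {"x": 0.15, "y": -0.09, "wz": -18},
  {"x": 0.2, "y": -0.12, "wz": -24},
  {"x": 0.25, "y": -0.15, "wz": -30},
  {"x": 0.3, "y": -0.18, "wz": -36},
  {"x": 0.35, "y": -0.21, "wz": -40},
  {"x": 0.377, "y": -0.222, "wz": -40},
])

```text
schema error: expected keys x, y, z, wx, wy, wz, hand
```

```bash
python3 - <<'E'
from h import *
s=monitor.observe(); p=viewer.camera_params("wrist"); im=viewer.read_camera("wrist")
cv2.imwrite("pics/w1.png",im[:,:,::-1]); print(s["time"],s["tool_pos"],s["tool_rot"],s["contact_force"])
np.savez("w1.npz",**{k:np.array(v) for k,v in p.items() if k in("camera_matrix","R","t")})
print("cam",-p["R"].T@p["t"])
for k,m in masks(im).items():
    for q,c,pts in blobs(m,40):
        r=cv2.minAreaRect(pts.astype(np.float32)); print(k,q,np.round(c,1),np.round(r[1],1),round(r[2],1), ray("wrist",c,{"red":.145,"yellow":.105,"blue":.088}[k],p))
E
```

```text
0.1 [ 0.2066939  -0.482213    0.22611996] [-3.14021700e+00 -1.80132566e-04  4.04840463e-01] [-0.21614034  0.11556691 -0.32244538]
cam [ 0.26824917 -0.45557733  0.38338887]
```

View pics/w1.png

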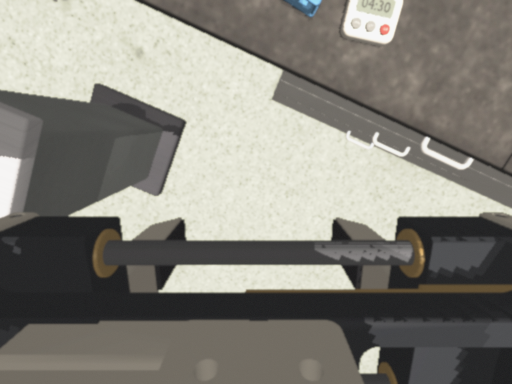

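The wrist picture was taken at the start pose because the move was refused: every row needs all seven keys. I'm resending it.

Call:
move_arm([
  {"x": 0.05, "y": -0.03, "z": 0, "wx": 0, "wy": 0, "wz": -6, "hand": 1},
  {"x": 0.1, "y": -0.06, "z": 0, "wx": 0, "wy": 0, "wz": -12, "hand": 1},
  {"x": 0.15, "y": -0.09, "z": 0, "wx": 0, "wy": 0, "wz": -18, "hand": 1},
  {"x": 0.2, "y": -0.12, "z": 0, "wx": 0, "wy": 0, "wz": -24, "hand": 1},
  {"x": 0.25, "y": -0.15, "z": 0, "wx": 0, "wy": 0, "wz": -30, "hand": 1},
  {"x": 0.3, "y": -0.18, "z": 0, "wx": 0, "wy": 0, "wz": -36, "hand": 1},
  {"x": 0.35, "y": -0.21, "z": 0, "wx": 0, "wy": 0, "wz": -40, "hand": 1},
  {"x": 0.377, "y": -0.222, "z": 0, "wx": 0, "wy": 0, "wz": -40, "hand": 1},
])

```text
time: 1.15
tool_pos: [0.4669, -0.1275, 0.2266]
tool_rot: [-3.141, -0.0, 1.106]
contact_force: [0.2, -0.2, -0.2]
opening: 0.0918
```

```bash
cat > w.py <<'E'
from h import *
import sys
s=monitor.observe(); p=viewer.camera_params("wrist"); im=viewer.read_camera("wrist")
cv2.imwrite(sys.argv[1],im[:,:,::-1]); print(s["time"],s["tool_pos"],s["tool_rot"],s["contact_force"])
print("cam",-p["R"].T@p["t"])
for k,m in masks(im).items():
    for q,c,pts in blobs(m,40):
        r=cv2.minAreaRect(pts.astype(np.float32)); print(k,q,np.round(c,1),np.round(r[1],1),round(r[2],1), ray("wrist",c,{"red":.145,"yellow":.105,"blue":.088}[k],p))
E
python3 w.py pics/w2.png
```

```text
1.15 [ 0.46685266 -0.12746662  0.22658458] [-3.14130819e+00 -2.88607326e-04  1.10636809e+00] [ 0.18570012 -0.19491802 -0.2302583 ]
cam [ 0.49708001 -0.06745529  0.38385272]
yellow [257  72  11 108 989] [262.1 125.5] [  9.7 107. ] 0.8 [ 0.50052304 -0.06976356  0.105     ]
yellow [256 214  10  26  59] [259.7 224. ] [25.  9.] 90.0 [ 0.4511462  -0.16300488  0.105     ]
red [257 181  10  31 256] [261.7 197.3] [30.  9.] 90.0 [ 0.47112305 -0.12666761  0.145     ]
blue [355  16  27  29 582] [367.9  30.4] [24.1 29.5] 26.6 [ 0.63428872 -0.03552059  0.088     ]
```

View pics/w2.png

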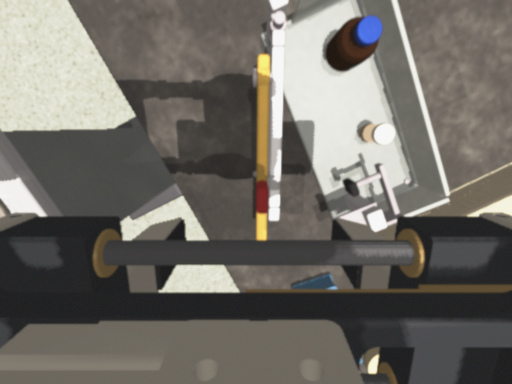

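The bar is parallel to the tool's x axis (0.8° off) at column 262. The red grip is at rows 181–212 and needs about +4 mm in tool y; the bottle and vial stand to the right. Descending now.

Call:
move_arm([
  {"x": 0, "y": 0.004, "z": 0.03, "wx": 0, "wy": 0, "wz": 0, "hand": 0.6},
  {"x": 0, "y": 0.004, "z": 0.06, "wx": 0, "wy": 0, "wz": 0, "hand": 0.6},
  {"x": 0, "y": 0.004, "z": 0.09, "wx": 0, "wy": 0, "wz": 0, "hand": 0.6},
  {"x": 0, "y": 0.004, "z": 0.11, "wx": 0, "wy": 0, "wz": 0, "hand": 0.6},
  {"x": 0, "y": 0.004, "z": 0.116, "wx": 0, "wy": 0, "wz": 0, "hand": 0.6},
  {"x": 0, "y": 0.004, "z": 0.116, "wx": 0, "wy": 0, "wz": 0, "hand": 0.6},
])

```text
time: 1.95
tool_pos: [0.4694, -0.1321, 0.1108]
tool_rot: [-3.141, 0.0, 1.103]
contact_force: [0.6, -0.6, 0.1]
opening: 0.0554
```

```bash
python3 w.py pics/w3.png; python3 - <<'E'
from h import *
p=viewer.camera_params("wrist"); print(np.round(p["camera_matrix"],1).tolist())
E
```

```text
1.95 [ 0.46943046 -0.13208199  0.11081899] [-3.14140722e+00  1.00693063e-04  1.10267670e+00] [ 0.5650979  -0.57677168  0.13058183]
cam [ 0.49987563 -0.07209761  0.26805716]
yellow [ 248   47   20  167 2796] [256.7 128.5] [ 19. 166.] 0.0 [ 0.49824    -0.07364498  0.105     ]
yellow [249 280  16  10  57] [256.1 284.5] [ 9. 15.] 90.0 [ 0.45064209 -0.1661712   0.105     ]
red [247 214  19  25 306] [256.1 227.2] [24. 18.] 90.0 [ 0.4770926  -0.11492731  0.145     ]
red [247 267  19  12 206] [256.  272.1] [11. 18.] 90.0 [ 0.46593092 -0.13671977  0.145     ]
[[268.4, 0.0, 258.2], [0.0, 268.4, 193.8], [0.0, 0.0, 1.0]]
```

View pics/w3.png

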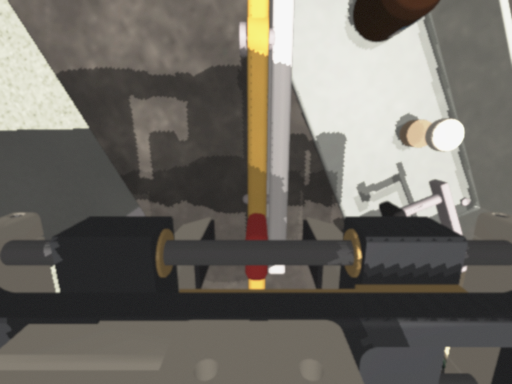

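The tab is centred between the fingers (column 256 against 257.5) and sits about 4.5 mm towards the hinge. I shift 4 mm in x and close.

Call:
move_arm([
  {"x": 0.004, "y": -0.001, "z": 0, "wx": 0, "wy": 0, "wz": 0, "hand": 0.4},
  {"x": 0.004, "y": -0.001, "z": 0, "wx": 0, "wy": 0, "wz": 0, "hand": 0.2},
  {"x": 0.004, "y": -0.001, "z": 0, "wx": 0, "wy": 0, "wz": 0, "hand": 0},
  {"x": 0.004, "y": -0.001, "z": 0, "wx": 0, "wy": 0, "wz": 0, "hand": 0},
  {"x": 0.004, "y": -0.001, "z": 0, "wx": 0, "wy": 0, "wz": 0, "hand": 0},
  {"x": 0.004, "y": -0.001, "z": 0, "wx": 0, "wy": 0, "wz": 0, "hand": 0},
], grip_force=35)

```text
time: 2.75
tool_pos: [0.4705, -0.128, 0.1108]
tool_rot: [3.141, 0.0, 1.103]
contact_force: [1.2, -1.3, 0.2]
opening: 0.0121
```

Gripped at 12.1 mm, which is the tab thickness. Lifting the bar about 10° around its pivot.

Call:
move_arm([
  {"x": 0.0008, "y": 0, "z": -0.005, "wx": 0, "wy": -2.5, "wz": 0, "hand": 0},
  {"x": 0.0018, "y": 0, "z": -0.01, "wx": 0, "wy": -5, "wz": 0, "hand": 0},
  {"x": 0.003, "y": 0, "z": -0.015, "wx": 0, "wy": -7.5, "wz": 0, "hand": 0},
  {"x": 0.0045, "y": 0, "z": -0.0197, "wx": 0, "wy": -10, "wz": 0, "hand": 0},
  {"x": 0.0045, "y": 0, "z": -0.0197, "wx": 0, "wy": -10, "wz": 0, "hand": 0},
])

```text
time: 3.38
tool_pos: [0.4724, -0.1237, 0.1301]
tool_rot: [-3.141, 0.175, 1.104]
contact_force: [1.2, -2.8, -2.3]
opening: 0.0116
```

```bash
python3 - <<'E'
from h import *
s=monitor.observe(); print(s["time"],s["tool_pos"],s["tool_rot"],s["contact_force"],s["torque"])
im=viewer.read_camera("scene"); cv2.imwrite("pics/s1.png",cv2.resize(im[110:250,180:380,::-1],None,fx=4,fy=4,interpolation=cv2.INTER_CUBIC))
E
```

```text
3.375 [ 0.47240975 -0.12368562  0.13011939] [-3.14116304  0.17531055  1.10434187] [ 1.23440086 -2.82150408 -2.33566789] [-0.4339676  -0.09992989 -0.26561842]
```

View pics/s1.png

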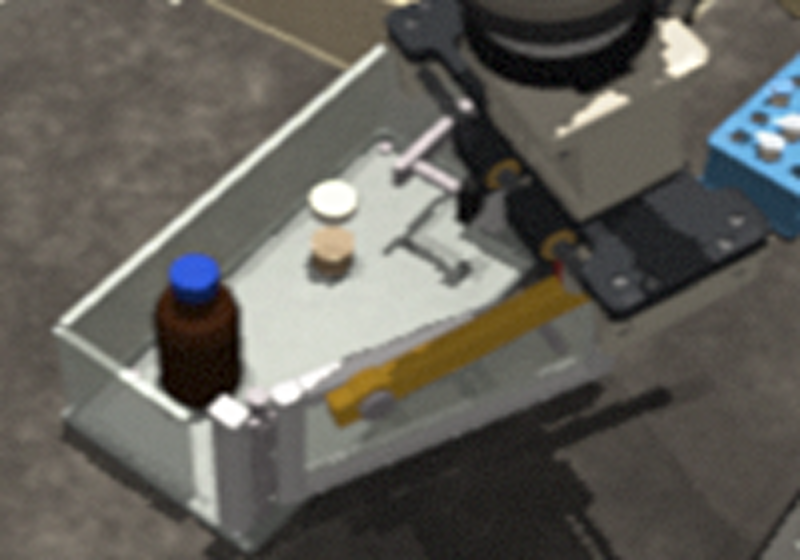

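The bar is lifted over the rail, the bottle and vial are untouched, and the forces are small. Working out the swing about the hinge in the tilted tool axes.

```bash
cat > sw.py <<'E'
import numpy as np
def row(dl,L=.1605,w=.014,tilt=10):
    d=np.radians(dl);t=np.radians(tilt)
    a=L*(1-np.cos(d))-w*np.sin(d); n=L*np.sin(d)+w*(1-np.cos(d))
    return np.round([a*np.cos(t)*1e3,n*1e3,-a*np.sin(t)*1e3,-dl*np.sin(t),-dl*np.cos(t)],2)
if __name__=="__main__":
    for dl in (.25,.5,.75,1,1.5,2,3,6,9,12,15,18): print(dl,row(dl))
E
python3 sw.py
```

```text
0.25 [-0.06  0.7   0.01 -0.04 -0.25]
0.5 [-0.11  1.4   0.02 -0.09 -0.49]
0.75 [-0.17  2.1   0.03 -0.13 -0.74]
1 [-0.22  2.8   0.04 -0.17 -0.98]
1.5 [-0.31  4.21  0.05 -0.26 -1.48]
2 [-0.38  5.61  0.07 -0.35 -1.97]
3 [-0.5   8.42  0.09 -0.52 -2.95]
6 [-0.58 16.85  0.1  -1.04 -5.91]
9 [-0.21 25.28  0.04 -1.56 -8.86]
12 [  0.59  33.68  -0.1   -2.08 -11.82]
15 [  1.82  42.02  -0.32  -2.6  -14.77]
18 [  3.48  50.28  -0.61  -3.13 -17.73]
```

Call:
move_arm([
  {"x": -0.0005, "y": 0.0084, "z": 0.0001, "wx": -0.52, "wy": 0, "wz": -2.95, "hand": 0},
  {"x": -0.0006, "y": 0.0168, "z": 0.0001, "wx": -1.04, "wy": 0, "wz": -5.91, "hand": 0},
  {"x": -0.0002, "y": 0.0253, "z": 0, "wx": -1.56, "wy": 0, "wz": -8.86, "hand": 0},
  {"x": 0.0006, "y": 0.0337, "z": -0.0001, "wx": -2.08, "wy": 0, "wz": -11.82, "hand": 0},
  {"x": 0.0018, "y": 0.042, "z": -0.0003, "wx": -2.6, "wy": 0, "wz": -14.77, "hand": 0},
  {"x": 0.0018, "y": 0.042, "z": -0.0003, "wx": -2.6, "wy": 0, "wz": -14.77, "hand": 0},
])

```text
time: 4.18
tool_pos: [0.5103, -0.1413, 0.1298]
tool_rot: [-3.14, 0.174, 1.364]
contact_force: [0.2, -1.3, -2.6]
opening: 0.012
```

```bash
cat > st.py <<'E'
from cell import monitor
import numpy as np
s=monitor.observe(); r=s["tool_rot"]; y=r[2]; f=s["contact_force"]
a=np.array([np.cos(y),np.sin(y)]);n=np.array([np.sin(y),-np.cos(y)])
print("t",s["time"],"pos",np.round(s["tool_pos"],4),"rot",np.round(r,4),"F a,n,up",np.round([f[:2]@a,f[:2]@n,f[2]],2),"tq",np.round(s["torque"],2))
E
python3 st.py
```

```text
t 4.175 pos [ 0.5103 -0.1413  0.1298] rot [-3.1404  0.1737  1.3641] F a,n,up [-1.22  0.42 -2.62] tq [-0.03 -0.17  0.06]
```

Call:
move_arm([
  {"x": -0.0002, "y": 0.0028, "z": 0, "wx": -0.17, "wy": 0, "wz": -0.98, "hand": 0},
  {"x": -0.0004, "y": 0.0056, "z": 0.0001, "wx": -0.35, "wy": 0, "wz": -1.97, "hand": 0},
  {"x": -0.0005, "y": 0.0084, "z": 0.0001, "wx": -0.52, "wy": 0, "wz": -2.95, "hand": 0},
  {"x": -0.0005, "y": 0.0084, "z": 0.0001, "wx": -0.52, "wy": 0, "wz": -2.95, "hand": 0},
])

```text
time: 4.68
tool_pos: [0.5187, -0.1434, 0.1302]
tool_rot: [-3.141, 0.175, 1.418]
contact_force: [-0.9, -1.4, -4.6]
opening: 0.0116
```

```bash
python3 st.py
```

```text
t 4.675 pos [ 0.5187 -0.1434  0.1302] rot [-3.141   0.1748  1.4176] F a,n,up [-1.53 -0.68 -4.65] tq [-0.37 -0.03  0.08]
```

Call:
move_arm([
  {"x": -0.0002, "y": 0.0028, "z": 0, "wx": -0.17, "wy": 0, "wz": -0.98, "hand": 0},
  {"x": -0.0003, "y": 0.0042, "z": 0, "wx": -0.26, "wy": 0, "wz": -1.48, "hand": 0},
  {"x": -0.0003, "y": 0.0042, "z": 0, "wx": -0.26, "wy": 0, "wz": -1.48, "hand": 0},
])

```text
time: 5.05
tool_pos: [0.5229, -0.1443, 0.1304]
tool_rot: [-3.141, 0.175, 1.444]
contact_force: [-1.0, -1.1, -5.8]
opening: 0.0116
```

Call:
move_arm([
  {"x": -0.0001, "y": 0.0014, "z": 0, "wx": -0.09, "wy": 0, "wz": -0.49, "hand": 0},
  {"x": -0.0001, "y": 0.0014, "z": 0, "wx": -0.09, "wy": 0, "wz": -0.49, "hand": 0},
  {"x": -0.0001, "y": 0.0014, "z": 0, "wx": -0.09, "wy": 0, "wz": -0.49, "hand": 0},
])

```text
time: 5.42
tool_pos: [0.5243, -0.1446, 0.1305]
tool_rot: [-3.142, 0.175, 1.452]
contact_force: [-0.3, -0.5, -5.8]
opening: 0.0117
```

```bash
python3 st.py
```

```text
t 5.425 pos [ 0.5243 -0.1446  0.1305] rot [-3.1416  0.1746  1.4519] F a,n,up [-0.51 -0.23 -5.76] tq [-0.42  0.06  0.15]
```

Call:
move_arm([
  {"x": -0.0001, "y": 0.0014, "z": 0.0003, "wx": -0.09, "wy": 0, "wz": -0.49, "hand": 0},
  {"x": -0.0001, "y": 0.0014, "z": 0.0003, "wx": -0.09, "wy": 0, "wz": -0.49, "hand": 0},
  {"x": -0.0001, "y": 0.0014, "z": 0.0003, "wx": -0.09, "wy": 0, "wz": -0.49, "hand": 0},
])

```text
time: 5.8
tool_pos: [0.5258, -0.1449, 0.1303]
tool_rot: [3.141, 0.175, 1.461]
contact_force: [-2.0, -2.1, -4.8]
opening: 0.0119
```

Call:
move_arm([
  {"x": -0.0001, "y": 0.0014, "z": 0.0003, "wx": -0.09, "wy": 0, "wz": -0.49, "hand": 0},
  {"x": -0.0001, "y": 0.0014, "z": 0.0003, "wx": -0.09, "wy": 0, "wz": -0.49, "hand": 0},
  {"x": -0.0001, "y": 0.0014, "z": 0.0003, "wx": -0.09, "wy": 0, "wz": -0.49, "hand": 0},
])

```text
time: 6.18
tool_pos: [0.5272, -0.1453, 0.1301]
tool_rot: [3.141, 0.175, 1.469]
contact_force: [-1.2, -2.5, -2.2]
opening: 0.0114
```

Call:
move_arm([
  {"x": -0.0001, "y": 0.0014, "z": 0, "wx": -0.09, "wy": 0, "wz": -0.49, "hand": 0},
  {"x": -0.0001, "y": 0.0014, "z": 0, "wx": -0.09, "wy": 0, "wz": -0.49, "hand": 0},
  {"x": -0.0001, "y": 0.0014, "z": 0, "wx": -0.09, "wy": 0, "wz": -0.49, "hand": 0},
])

```text
time: 6.55
tool_pos: [0.5286, -0.1456, 0.1301]
tool_rot: [3.141, 0.175, 1.478]
contact_force: [-1.6, -3.0, -1.7]
opening: 0.0116
```

Call:
move_arm([
  {"x": -0.0001, "y": 0.0014, "z": 0, "wx": -0.09, "wy": 0, "wz": -0.49, "hand": 0},
  {"x": -0.0001, "y": 0.0014, "z": 0, "wx": -0.09, "wy": 0, "wz": -0.49, "hand": 0},
  {"x": -0.0001, "y": 0.0014, "z": 0, "wx": -0.09, "wy": 0, "wz": -0.49, "hand": 0},
])

```text
time: 6.92
tool_pos: [0.5299, -0.1458, 0.13]
tool_rot: [3.141, 0.175, 1.487]
contact_force: [-1.3, -4.3, -0.1]
opening: 0.011
```

Call:
move_arm([
  {"x": -0.0006, "y": 0.0014, "z": 0, "wx": -0.09, "wy": 0, "wz": -0.49, "hand": 0},
  {"x": -0.0006, "y": 0.0014, "z": 0, "wx": -0.09, "wy": 0, "wz": -0.49, "hand": 0},
  {"x": -0.0006, "y": 0.0014, "z": 0, "wx": -0.09, "wy": 0, "wz": -0.49, "hand": 0},
])

```text
time: 7.3
tool_pos: [0.5312, -0.1461, 0.1299]
tool_rot: [3.141, 0.174, 1.495]
contact_force: [-1.6, -0.8, -1.8]
opening: 0.012
```

Call:
move_arm([
  {"x": -0.0003, "y": 0.0014, "z": 0, "wx": -0.09, "wy": 0, "wz": -0.49, "hand": 0},
  {"x": -0.0003, "y": 0.0014, "z": 0, "wx": -0.09, "wy": 0, "wz": -0.49, "hand": 0},
  {"x": -0.0003, "y": 0.0014, "z": 0, "wx": -0.09, "wy": 0, "wz": -0.49, "hand": 0},
])

```text
time: 7.68
tool_pos: [0.5325, -0.1463, 0.1299]
tool_rot: [3.141, 0.174, 1.504]
contact_force: [-0.6, 2.2, -2.1]
opening: 0.0119
```

Call:
move_arm([
  {"x": 0, "y": 0.0014, "z": 0, "wx": -0.09, "wy": 0, "wz": -0.49, "hand": 0},
  {"x": 0, "y": 0.0014, "z": 0, "wx": -0.09, "wy": 0, "wz": -0.49, "hand": 0},
  {"x": 0, "y": 0.0014, "z": 0, "wx": -0.09, "wy": 0, "wz": -0.49, "hand": 0},
])

```text
time: 8.05
tool_pos: [0.5339, -0.1466, 0.1299]
tool_rot: [3.141, 0.174, 1.513]
contact_force: [-0.8, 2.9, -3.7]
opening: 0.0114
```

Call:
move_arm([
  {"x": -0.0001, "y": 0.0014, "z": 0, "wx": -0.09, "wy": 0, "wz": -0.49, "hand": 0},
  {"x": -0.0001, "y": 0.0014, "z": 0, "wx": -0.09, "wy": 0, "wz": -0.49, "hand": 0},
  {"x": -0.0001, "y": 0.0014, "z": 0, "wx": -0.09, "wy": 0, "wz": -0.49, "hand": 0},
])

```text
time: 8.43
tool_pos: [0.5353, -0.1468, 0.13]
tool_rot: [3.141, 0.174, 1.521]
contact_force: [-0.4, 4.0, -3.9]
opening: 0.0122
```

Call:
move_arm([
  {"x": 0.0004, "y": 0.0014, "z": 0.0001, "wx": -0.09, "wy": 0, "wz": -0.49, "hand": 0},
  {"x": 0.0004, "y": 0.0014, "z": 0.0001, "wx": -0.09, "wy": 0, "wz": -0.49, "hand": 0},
  {"x": 0.0004, "y": 0.0014, "z": 0.0001, "wx": -0.09, "wy": 0, "wz": -0.49, "hand": 0},
])

```text
time: 8.8
tool_pos: [0.5368, -0.1469, 0.13]
tool_rot: [3.141, 0.175, 1.53]
contact_force: [-2.0, 2.3, -3.2]
opening: 0.012
```

Call:
move_arm([
  {"x": 0, "y": 0.0014, "z": 0, "wx": -0.09, "wy": 0, "wz": -0.49, "hand": 0},
  {"x": 0, "y": 0.0014, "z": 0, "wx": -0.09, "wy": 0, "wz": -0.49, "hand": 0},
  {"x": 0, "y": 0.0014, "z": 0, "wx": -0.09, "wy": 0, "wz": -0.49, "hand": 0},
])

```text
time: 9.18
tool_pos: [0.5382, -0.147, 0.1301]
tool_rot: [3.141, 0.175, 1.539]
contact_force: [-1.3, 0.7, -2.3]
opening: 0.0122
```

Call:
move_arm([
  {"x": 0, "y": 0.0014, "z": 0, "wx": -0.09, "wy": 0, "wz": -0.49, "hand": 0},
  {"x": 0, "y": 0.0014, "z": 0, "wx": -0.09, "wy": 0, "wz": -0.49, "hand": 0},
  {"x": 0, "y": 0.0014, "z": 0, "wx": -0.09, "wy": 0, "wz": -0.49, "hand": 0},
])

```text
time: 9.55
tool_pos: [0.5395, -0.1472, 0.1301]
tool_rot: [3.141, 0.175, 1.547]
contact_force: [-3.3, -0.9, -2.1]
opening: 0.0117
```

```bash
python3 st.py; python3 - <<'E'
from h import *
im=viewer.read_camera("top"); cv2.imwrite("pics/t2.png",cv2.resize(im[130:230,205:345,::-1],None,fx=5.5,fy=5.5,interpolation=cv2.INTER_CUBIC))
E
```

```text
t 9.55 pos [ 0.5395 -0.1472  0.1301] rot [3.1409 0.1751 1.5473] F a,n,up [-0.93 -3.32 -2.08] tq [-0.1   0.41  0.19]
```

View pics/t2.png

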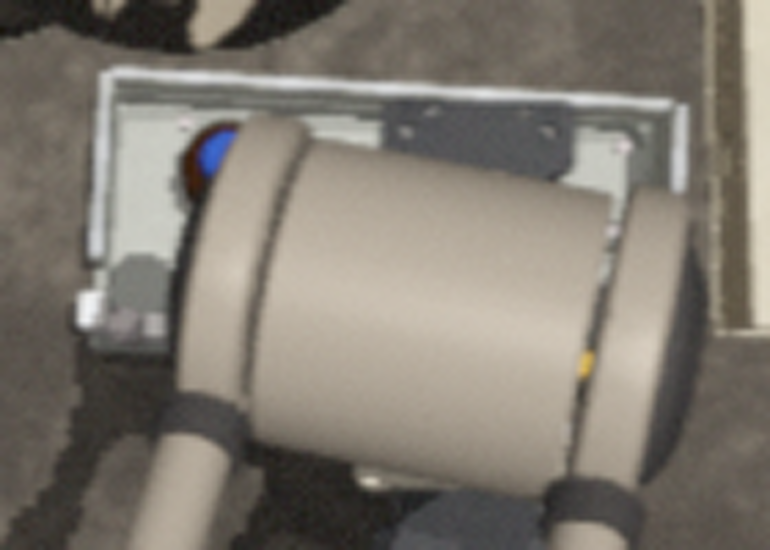

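The arm hides the latch in this view (7 pictures so far, bottle cap still in place). F_n is −3.3 N, probably first contact with the pad, so finer steps from here.

Call:
move_arm([
  {"x": 0, "y": 0.0007, "z": 0, "wx": -0.04, "wy": 0, "wz": -0.25, "hand": 0},
  {"x": 0, "y": 0.0007, "z": 0, "wx": -0.04, "wy": 0, "wz": -0.25, "hand": 0},
  {"x": 0, "y": 0.0007, "z": 0, "wx": -0.04, "wy": 0, "wz": -0.25, "hand": 0},
  {"x": 0, "y": 0.0007, "z": 0, "wx": -0.04, "wy": 0, "wz": -0.25, "hand": 0},
])

```text
time: 10.1
tool_pos: [0.5398, -0.1472, 0.13]
tool_rot: [-3.141, 0.175, 1.552]
contact_force: [-4.7, -2.9, -0.6]
opening: 0.0116
```

```bash
python3 st.py
```

```text
t 10.1 pos [ 0.5398 -0.1472  0.13  ] rot [-3.1412  0.175   1.5517] F a,n,up [-2.99 -4.65 -0.62] tq [-0.27  0.68  0.06]
```

Call:
move_arm([
  {"x": -0.0003, "y": 0.0007, "z": 0, "wx": -0.04, "wy": 0, "wz": -0.25, "hand": 0},
  {"x": -0.0003, "y": 0.0012, "z": 0, "wx": -0.07, "wy": 0, "wz": -0.4, "hand": 0},
  {"x": -0.0003, "y": 0.0012, "z": 0, "wx": -0.07, "wy": 0, "wz": -0.4, "hand": 0},
  {"x": -0.0003, "y": 0.0012, "z": 0, "wx": -0.07, "wy": 0, "wz": -0.4, "hand": 0},
])

```text
time: 10.6
tool_pos: [0.5403, -0.1473, 0.1298]
tool_rot: [-3.14, 0.174, 1.558]
contact_force: [-7.0, -1.5, 0.1]
opening: 0.0117
```

```bash
python3 st.py
```

```text
t 10.6 pos [ 0.5403 -0.1473  0.1298] rot [-3.1398  0.1745  1.5584] F a,n,up [-1.6  -6.95  0.13] tq [-0.14  0.84 -0.14]
```

Call:
move_arm([
  {"x": -0.0003, "y": 0.001, "z": 0, "wx": -0.03, "wy": 0, "wz": -0.15, "hand": 0},
  {"x": -0.0003, "y": 0.002, "z": 0, "wx": -0.05, "wy": 0, "wz": -0.25, "hand": 0},
  {"x": -0.0003, "y": 0.002, "z": 0, "wx": -0.05, "wy": 0, "wz": -0.25, "hand": 0},
  {"x": -0.0003, "y": 0.002, "z": 0, "wx": -0.05, "wy": 0, "wz": -0.25, "hand": 0},
])

```text
time: 11.1
tool_pos: [0.5411, -0.1475, 0.1296]
tool_rot: [-3.137, 0.174, 1.563]
contact_force: [-11.7, -1.8, 1.7]
opening: 0.0117
```

```bash
python3 st.py
```

```text
t 11.1 pos [ 0.5411 -0.1475  0.1296] rot [-3.1371  0.174   1.563 ] F a,n,up [ -1.89 -11.66   1.69] tq [-0.03  1.28 -0.22]
```

Call:
move_arm([
  {"x": -0.0003, "y": 0.0008, "z": 0, "wx": -0.02, "wy": 0, "wz": -0.1, "hand": 0},
  {"x": -0.0003, "y": 0.0015, "z": 0, "wx": -0.03, "wy": 0, "wz": -0.15, "hand": 0},
  {"x": -0.0003, "y": 0.0015, "z": 0, "wx": -0.03, "wy": 0, "wz": -0.15, "hand": 0},
  {"x": -0.0003, "y": 0.0015, "z": 0, "wx": -0.03, "wy": 0, "wz": -0.15, "hand": 0},
])

```text
time: 11.6
tool_pos: [0.5416, -0.1476, 0.1294]
tool_rot: [-3.135, 0.174, 1.566]
contact_force: [-16.2, -1.3, 2.4]
opening: 0.0117
```

```bash
python3 st.py
```

```text
t 11.6 pos [ 0.5416 -0.1476  0.1294] rot [-3.1348  0.1735  1.5657] F a,n,up [ -1.4  -16.24   2.39] tq [ 0.02  1.67 -0.22]
```

Pad force is now about 12–13 N. I lower the bar half-way first and check.

Call:
move_arm([
  {"x": -0.0005, "y": 0, "z": 0.0025, "wx": 0, "wy": 1.25, "wz": 0, "hand": 0},
  {"x": -0.0007, "y": 0, "z": 0.005, "wx": 0, "wy": 2.5, "wz": 0, "hand": 0},
  {"x": -0.0009, "y": 0, "z": 0.0075, "wx": 0, "wy": 3.75, "wz": 0, "hand": 0},
  {"x": -0.001, "y": 0, "z": 0.01, "wx": 0, "wy": 5, "wz": 0, "hand": 0},
  {"x": -0.001, "y": 0, "z": 0.01, "wx": 0, "wy": 5, "wz": 0, "hand": 0},
])

```text
time: 12.22
tool_pos: [0.5416, -0.1504, 0.1196]
tool_rot: [-3.135, 0.085, 1.565]
contact_force: [-14.5, -0.2, 3.8]
opening: 0.0116
```

```bash
python3 st.py
```

```text
t 12.225 pos [ 0.5416 -0.1504  0.1196] rot [-3.1349  0.0853  1.5651] F a,n,up [ -0.24 -14.48   3.79] tq [ 0.25  1.75 -0.03]
```

Call:
move_arm([
  {"x": -0.0003, "y": 0.0003, "z": 0.0025, "wx": 0, "wy": 1.25, "wz": 0, "hand": 0},
  {"x": -0.0005, "y": 0.0003, "z": 0.005, "wx": 0, "wy": 2.5, "wz": 0, "hand": 0},
  {"x": -0.0007, "y": 0.0003, "z": 0.0075, "wx": 0, "wy": 3.75, "wz": 0, "hand": 0},
  {"x": -0.0007, "y": 0.0003, "z": 0.0075, "wx": 0, "wy": 3.75, "wz": 0, "hand": 0},
])

```text
time: 12.72
tool_pos: [0.5417, -0.1518, 0.1122]
tool_rot: [-3.135, 0.02, 1.565]
contact_force: [-15.3, -1.5, 3.0]
opening: 0.0119
```

```bash
python3 st.py
```

```text
t 12.725 pos [ 0.5417 -0.1518  0.1122] rot [-3.1346  0.0199  1.5652] F a,n,up [ -1.61 -15.29   2.99] tq [0.1  1.8  0.09]
```

Call:
move_arm([
  {"x": -0.0002, "y": 0, "z": 0.0015, "wx": 0, "wy": 0.7, "wz": 0, "hand": 0},
  {"x": -0.0003, "y": 0, "z": 0.0025, "wx": 0, "wy": 1.15, "wz": 0, "hand": 0},
  {"x": -0.0003, "y": 0, "z": 0.0025, "wx": 0, "wy": 1.15, "wz": 0, "hand": 0},
  {"x": -0.0003, "y": 0, "z": 0.0025, "wx": 0, "wy": 1.15, "wz": 0, "hand": 0},
])

```text
time: 13.22
tool_pos: [0.5421, -0.152, 0.1106]
tool_rot: [-3.136, 0.001, 1.566]
contact_force: [-16.5, -1.5, 8.3]
opening: 0.0123
```

```bash
python3 st.py
```

```text
t 13.225 pos [ 0.5421 -0.152   0.1106] rot [-3.1357e+00  9.0000e-04  1.5661e+00] F a,n,up [ -1.57 -16.53   8.34] tq [0.02 2.06 0.18]
```

The bar is down: z 0.1106 matches the grasp height, pitch is 0, and F_up rises on the peg. I ease off the push to see whether the lip holds the gate.

Call:
move_arm([
  {"x": 0, "y": -0.001, "z": -0.0005, "wx": 0, "wy": 0, "wz": 0, "hand": 0},
  {"x": 0, "y": -0.002, "z": -0.001, "wx": 0, "wy": 0, "wz": 0.1, "hand": 0},
  {"x": 0, "y": -0.003, "z": -0.001, "wx": 0, "wy": 0, "wz": 0.2, "hand": 0},
  {"x": 0, "y": -0.004, "z": -0.001, "wx": 0, "wy": 0, "wz": 0.3, "hand": 0},
  {"x": 0, "y": -0.004, "z": -0.001, "wx": 0, "wy": 0, "wz": 0.3, "hand": 0},
  {"x": 0, "y": -0.004, "z": -0.001, "wx": 0, "wy": 0, "wz": 0.3, "hand": 0},
])

```text
time: 13.98
tool_pos: [0.5402, -0.1518, 0.111]
tool_rot: [-3.14, 0.001, 1.56]
contact_force: [-5.0, 0.6, -2.2]
opening: 0.0119
```

```bash
python3 st.py
```

```text
t 13.975 pos [ 0.5402 -0.1518  0.111 ] rot [-3.1398e+00  8.0000e-04  1.5604e+00] F a,n,up [ 0.6  -5.   -2.17] tq [-0.05  0.64 -0.1 ]
```

Call:
move_arm([
  {"x": 0, "y": -0.001, "z": 0, "wx": 0, "wy": 0, "wz": 0, "hand": 0},
  {"x": 0, "y": -0.0018, "z": 0, "wx": 0, "wy": 0, "wz": 0, "hand": 0},
  {"x": 0, "y": -0.0018, "z": 0, "wx": 0, "wy": 0, "wz": 0, "hand": 0},
  {"x": 0, "y": -0.0018, "z": 0, "wx": 0, "wy": 0, "wz": 0, "hand": 0},
])

```text
time: 14.48
tool_pos: [0.54, -0.1518, 0.1112]
tool_rot: [3.14, 0.001, 1.561]
contact_force: [4.0, 4.1, -9.4]
opening: 0.012
```

```bash
python3 st.py
```

```text
t 14.475 pos [ 0.54   -0.1518  0.1112] rot [3.1400e+00 1.3000e-03 1.5609e+00] F a,n,up [ 4.11  4.01 -9.41] tq [ 0.31 -0.51 -0.18]
```

Position stalled at x 0.540 while the force reversed by 9 N, so the lip is holding the gate. I neutralise the tool forces, pressing the bar slightly down, then release.

Call:
move_arm([
  {"x": 0.0004, "y": 0.0005, "z": 0.001, "wx": 0, "wy": 0, "wz": 0, "hand": 0},
  {"x": 0.0005, "y": 0.0008, "z": 0.0017, "wx": 0, "wy": 0, "wz": 0, "hand": 0},
  {"x": 0.0005, "y": 0.0008, "z": 0.0017, "wx": 0, "wy": 0, "wz": 0, "hand": 0},
  {"x": 0.0005, "y": 0.0008, "z": 0.0017, "wx": 0, "wy": 0, "wz": 0, "hand": 0},
])

```text
time: 14.98
tool_pos: [0.5401, -0.1519, 0.1107]
tool_rot: [3.141, 0.002, 1.561]
contact_force: [-4.4, 2.5, 6.1]
opening: 0.0119
```

```bash
python3 st.py
```

```text
t 14.975 pos [ 0.5401 -0.1519  0.1107] rot [3.1405e+00 2.2000e-03 1.5608e+00] F a,n,up [ 2.41 -4.42  6.08] tq [ 0.52  0.78 -0.08]
```

Call:
move_arm([
  {"x": 0, "y": -0.0003, "z": -0.0005, "wx": 0, "wy": 0, "wz": 0, "hand": 0.2},
  {"x": 0, "y": -0.0003, "z": -0.0005, "wx": 0, "wy": 0, "wz": 0, "hand": 0.4},
  {"x": 0, "y": -0.0003, "z": -0.0005, "wx": 0, "wy": 0, "wz": 0, "hand": 0.5},
  {"x": 0, "y": -0.0003, "z": -0.0005, "wx": 0, "wy": 0, "wz": 0, "hand": 0.5},
  {"x": 0, "y": -0.0003, "z": -0.0005, "wx": 0, "wy": 0, "wz": 0, "hand": 0.5},
  {"x": 0, "y": -0.0003, "z": -0.0005, "wx": 0, "wy": 0, "wz": 0, "hand": 0.5},
])

```text
time: 15.72
tool_pos: [0.54, -0.1517, 0.1103]
tool_rot: [3.141, 0.002, 1.561]
contact_force: [-0.8, 0.1, -0.5]
opening: 0.0461
```

```bash
python3 st.py
```

```text
t 15.725 pos [ 0.54   -0.1517  0.1103] rot [3.1408e+00 1.9000e-03 1.5609e+00] F a,n,up [ 0.06 -0.85 -0.47] tq [-0.03 -0.06  0.04]
```

Free of contact. Next: straight up 110 mm, then back out of the cameras' way (towards the robot and its right, tool −y and −x).

Call:
move_arm([
  {"x": 0, "y": 0, "z": -0.03, "wx": 0, "wy": 0, "wz": 0, "hand": 0.5},
  {"x": 0, "y": 0, "z": -0.07, "wx": 0, "wy": 0, "wz": 0, "hand": 0.5},
  {"x": 0, "y": 0, "z": -0.11, "wx": 0, "wy": 0, "wz": 0, "hand": 0.5},
  {"x": -0.05, "y": -0.02, "z": -0.12, "wx": 0, "wy": 0, "wz": 0, "hand": 0.5},
  {"x": -0.1, "y": -0.05, "z": -0.12, "wx": 0, "wy": 0, "wz": 0, "hand": 0.5},
  {"x": -0.15, "y": -0.08, "z": -0.12, "wx": 0, "wy": 0, "wz": 0, "hand": 0.5},
  {"x": -0.2, "y": -0.12, "z": -0.12, "wx": 0, "wy": 0, "wz": 0, "hand": 0.5},
  {"x": -0.24, "y": -0.15, "z": -0.12, "wx": 0, "wy": 0, "wz": 0, "hand": 0.5},
])

```text
time: 16.73
tool_pos: [0.3858, -0.3916, 0.2307]
tool_rot: [3.141, 0.002, 1.56]
contact_force: [1.1, -0.2, 0.9]
opening: 0.0457
```

```bash
python3 st.py; python3 - <<'E'
from h import *
a=viewer.read_camera("top"); cv2.imwrite("pics/top9.png",a[:,:,::-1]); b=viewer.read_camera("scene"); cv2.imwrite("pics/scene9.png",b[:,:,::-1])
A=cv2.resize(a[135:215,210:340],(390*2-20,480)); B=cv2.resize(b[110:250,180:350],(760,626))
cv2.imwrite("pics/f1.png",cv2.resize(np.vstack([A,B])[:,:,::-1],(412,600)) if 0 else cv2.resize(B[:,:,::-1],(728,600)))
cv2.imwrite("pics/f2.png",cv2.resize(A[:,:,::-1],(760,470)))
for n,im,o in(("top",a,"top0"),("scene",b,"scene0")):
    im0=cv2.imread(f"pics/{o}.png")[:,:,::-1].copy()
    for t,i in(("before",im0),("after",im)):
        for k,m in masks(i).items():
            for s,c,p in blobs(m,15):
                if 215<c[0]<365 and 140<c[1]<245: print(n,t,k,s,np.round(c,1))
E
```

```text
t 16.725 pos [ 0.3858 -0.3916  0.2307] rot [3.1408e+00 2.1000e-03 1.5602e+00] F a,n,up [-0.17  1.07  0.86] tq [-0.   -0.1  -0.01]
top before yellow [235 198  47  27 248] [257.8 211.2]
top before yellow [291 227  23  15 128] [302.4 234.1]
top before red [281 222  11   8  51] [285.8 225.8]
top before blue [241 154  10  10  77] [245.9 158.6]
top after yellow [239 193  51   6 246] [265.1 195.2]
top after yellow [303 194  24   5  96] [313.  196.1]
top after red [291 194  11   5  46] [296.3 195.7]
top after blue [241 154  10  10  77] [245.9 158.6]
scene before yellow [332 169  30  16 183] [346.5 176.1]
scene before yellow [262 185  61  27 341] [291.6 198.2]
scene before red [321 167  14  19 180] [327.  175.6]
scene before blue [223 174  11  12 111] [228.1 179.2]
scene after yellow [305 137  20  24 137] [314.4 146.8]
scene after yellow [259 163  42  42 316] [279.3 183.5]
scene after red [298 142  10  21 118] [301.6 151.2]
scene after blue [223 174  12  12 115] [228.2 179.1]
```

View pics/f1.png

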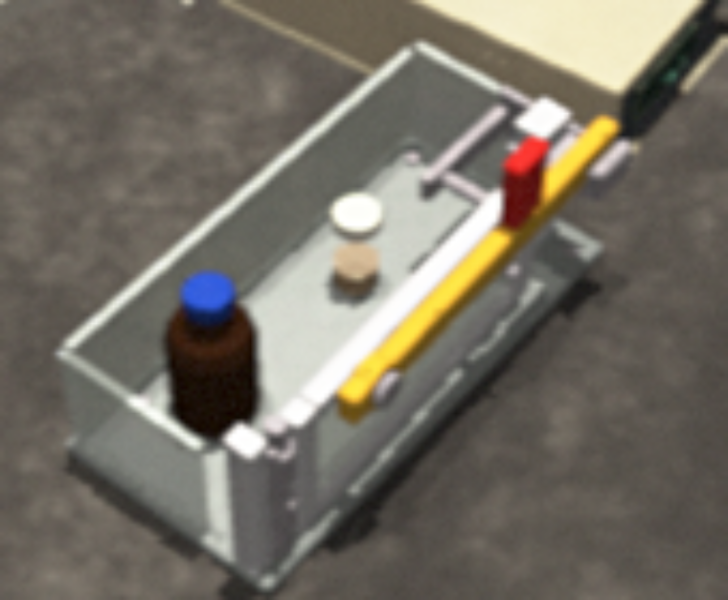

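View pics/f2.png

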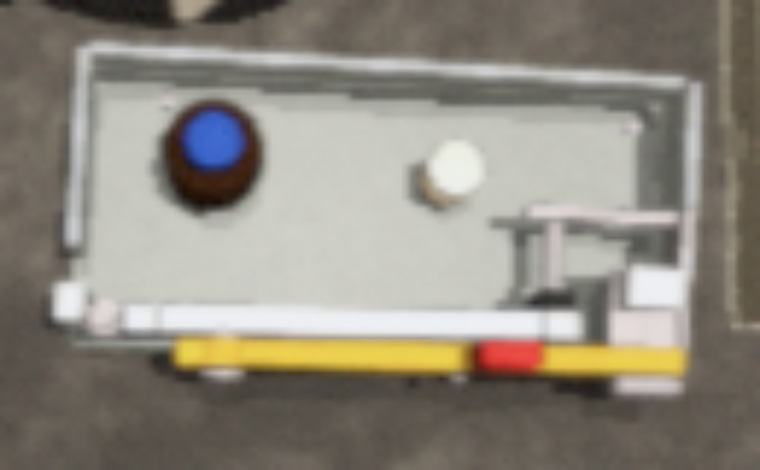

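Both views show the bar level behind the lip: the grey lip is in front of the bar at (608,160) in the scene crop and (648,385) in the top crop. The gate is shut against the black pad. The bottle cap pixel is unchanged and the vial is still standing. Handing in.

```bash
python3 -c "
from cell import robot
print(robot.hand_in())"
```

```text
the job is handed in; nothing more can be done
None
```

The gate is shut and latched, and the job was handed in at about 17 s of the 61 s allowed.

- **Lift and swing:** I took the red grip across its thickness, lifted the bar about 10° around its pivot, and swung the gate shut in small steps while watching the force.
- **Pressing:** I pressed until the tool read about 16 N, which I work out as 12–14 N on the pad. The bar then came down with nothing in its way until it met its rest peg.
- **Held by the lip:** When I eased off, the gate came back about 2 mm and stopped. The tool force then went from −5 to +4 N with only 0.2 mm more movement. I then neutralised the forces, opened the fingers and withdrew.
- **Last pictures:** The bar lies behind the keeper's lip, with the lip visible in front of it in both views. The bottle cap's position matches the first pictures to 0.1 pixel. The vial I checked only by eye; it stands where it was.

- **Refused move:** The first move call was refused because each row needs all seven values, so nothing moved then.
- **Pen size mismatch:** The back wall measured 268 mm against the 272 mm given, so I relied on the wrist camera and the forces for the fine positions.
- **Ease-off reading:** The first ease-off reading (−5 N after the 2 mm return) did not by itself show that the gate was latched, which is why I backed off further before releasing.

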